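# Clear the jammed clothes peg from the walnut chute

## Robot

A 7-joint arm with a two-finger parallel gripper is mounted at the origin on the work surface. World frame = base frame: x ahead of the robot, y to its left, z up, the work surface at z = 0. Lengths are in m, angles in rad, forces in N, time in s.
With the tool pointing down it reaches from about 0.4 to 0.85 m from the base axis. Payload 4.5 kg.
Tool frame: the origin (TCP) lies at the very end of the fingers, on their centre line; the grasp point (between the pads) lies 19 mm behind it; z points along the fingers, x is the direction in which the jaws open and shut, and the axes are right-handed (so a half turn about z gives the same grasp; the last joint's range is limited). The gripper opens to 88 mm and grips with 3 to 60 N. Pads are 18 mm wide; open, the fingers measure 123 mm over their backs; the gripper's body (75 mm by 187 mm) begins 45 mm behind the grasp point.
Start: joints at [1.245, 0.689, -0.195, 1.565, 0.157, 0.902, -0.215], TCP at [0.22, -0.585, 0.239] pointing down, gripper open.
Joint ranges: [-3.01, 3.01], [-0.46, 2.08], [-1.47, 1.51], [0.13, 2.56], [-1, 4.14], [0.04, 2.09], [-2.66, 2.66]. Speed limits (rad/s): [2.57, 2.57, 3.14, 3.14, 3.14, 3.14, 3.14].

## Interface

Orientations are given as a unit quaternion [x, y, z, w].
In Python, from plant import * gives the robot as it stands.
- The arm moves only by the tool apply_moves, never from a script. Its argument "series" is a list of rows, each an object of numbers: "x", "y", "z": the shift along the tool's x, y, z in units of 80 cm (1.0 is 80 cm); "wx", "wy", "wz": the turn, a rotation vector about the tool's x, y, z in units of pi rad (1.0 is pi rad); "fingers": the opening, from -1 (shut) to 1 (fully open), so that 0 is half open. In form: [{"x": .., "y": .., "z": .., "wx": .., "wy": .., "wz": .., "fingers": ..}, ...]. A call has 1 to 8 rows; each row shifts and turns the pose as measured when the row begins, along the tool's axes as they then stand; what a row does not reach is not made up. A row lasts 1/8 s, in which the tool goes at most 62.5 mm and 10.7 degrees, less where a joint would pass 70% of its speed; a pose out of reach is approached as far as the arm can. A call with a number of a shift or a turn outside -1 to 1 is refused whole. A call with a gripper value outside its range is refused whole. The fingers move at their own pace and stop on an object; "force" is the grip in N (left out, the last holds). Time passes only in rows, so rows that do not move let the fingers close. It gives the time, the measured TCP pose, the force and the opening at its end, in the units of the state.
- get_state(): the state, without advancing time (a new reading comes with each control period).
- snapshot(name): name is "side" or "top"; returns (picture, depth): 420x560x3 uint8, red, green, blue; 420x560 float32, m along the optical axis (not along the pixel's ray), 0 where there is no reading.
- camera_model(name): a dict with "camera_matrix" (3x3 intrinsics, pixels), "world_from_camera" (4x4, takes a point from camera to world coordinates). Camera axes: x right, y up, looking along -z (the intrinsics and any distortion apply to the point x, -y, -z); pixel columns grow to the right and rows downward; lengths in m; the calibration is good to about 2 mm. A picture is of the moment at which its call begins. camera_model takes no time and is no camera call.
- finish_job(): hands the job in, once; it reports no verdict.
The state is a dict: "clock": time; "q": joint angles; "qd": joint speeds; "joint_torque": joint torques, N m; "tool_pos": TCP position; "eef_rot": TCP orientation; "contact_force": force on the tool from outside, world axes, zero at the start; "moment": the same for the moment, N m; "opening": opening from 0.0 (shut) to 1.0 (fully open).
Only numpy, scipy, OpenCV 4.12 (cv2) and the standard library are available. Lean on these libraries where they do the work, as an engineer would, in place of code of your own. Each camera call takes 0.05 s, during which the arm holds its last target. There are 200 camera calls.

## Task

On the Christmas craft table a big wooden clothes peg has jammed across the walnut chute, its ends caught under the two metal strips where the chute narrows. Push it back up the chute until it is clear of the strips, then lift it out and lay it down in the tray that holds the other clothes pegs.

Things in the scene. Friction and masses are not known exactly. Their poses are not given: they have to be found in the camera images.
- peg: the jammed clothes peg, wood with a steel spring, lying on its side across the chute: a bar 104 mm long (its x), 24 wide (y), 18 high (z), about 45 g; origin at its centre. Its y points up the chute at the start (within 5 degrees), its centre 16 to 24 mm up the slope from the neck. It stays where it is left on the slope. Like pegs lie elsewhere; only this one is in the chute.
- chute: fixed, open-topped wooden walnut chute, dark floor. Origin on the table under the neck, where it narrows; x level, uphill; z up. The floor rises to +x at 12 degrees (0.21 rad). Inside width 120 mm above the neck (200 mm of slope up to an end board), 70 mm below it (90 mm of slope); walls 32 mm above the floor. Catch tray with walnuts at its foot, 30 mm high, x -206 to -90 mm.
- neck (a point): point on the chute's floor surface, on its centre line, 60 mm above the table, where the chute narrows: square block ends to either side stop the peg here. From here to 42 mm up the slope a steel strip on each wall covers the peg's ends (24 mm above the floor, 3 thick; 72 mm open between the strips), so it cannot be lifted there; clear with its centre 60 mm up or more.
- peg_tray: fixed square plywood tray, 160 x 160 mm outside, 35 high, walls and floor 5 thick, open on top; origin at the centre of its underside, z up. Two other pegs lie in it along its x, filling the half towards its -y (y from -72 to -21 mm); the +y half is free. A like tray beside it holds walnuts.
There are look-alikes about, which are no part of the job. What is shaped like the peg but green or purple is not meant.

How it is judged:
On the way:
1. the peg lies in the chute, pushed up clear of the metal strips (x of peg in the frame of chute above 0.05 m and z of peg in the frame of chute below 0.125 m and y of peg in the frame of chute between -0.06 and 0.06 m), for 0.2 s.
At the end, for the whole second after the job is handed in: The jammed peg lies at rest in the tray of clothes pegs: its centre inside the tray's walls and less than 48 mm above the table, its length within 25 degrees of level (x of peg in the frame of peg_tray between -0.075 and 0.075 m and y of peg in the frame of peg_tray between -0.075 and 0.075 m and z of peg in the frame of peg_tray below 0.048 m and angle between peg's own x axis and vertical between 1.13 and 2.01 rad and linear speed of peg below 0.02 m/s); the robot touches nothing.
It also fails if it takes over 58 s, if anything falls off the work surface, if the arm or the gripper's body presses on something with over 40 N, if the wrist force passes 120 N, or if a joint passes its speed limit or range.

## Working session

There is one attempt and no reset: what is moved stays moved. The work goes in short steps, Python scripts to look and compute and a tool call to move; the robot and the scene stay as the last step left them, time stands still between calls to the robot, and variables do not carry over. Pictures are saved under pics/ and viewed, about 8 in all and at most 12, crops included, and the job is handed in when it is done.

Besides the shell and the picture viewer there is one more tool, called after ">>>" as name(argument=value, ...), one argument or row to a line, values as JSON. apply_moves: Moves the arm, as the interface text tells. Its arguments: {"type":"object","properties":{"series":{"type":"array","items":{"type":"object","properties":{"x":{"type":"number"},"y":{"type":"number"},"z":{"type":"number"},"wx":{"type":"number"},"wy":{"type":"number"},"wz":{"type":"number"},"fingers":{"type":"number"}}}},"force":{"type":"number"}},"required":["series"]}

```bash
mkdir -p pics; ls; python3 - <<'E'
from plant import *
import cv2,numpy as np
for n in("side","top"):
    p,d=snapshot(n); cv2.imwrite(f"pics/{n}0.png",p[:,:,::-1]); np.save(f"pics/{n}0.npy",d)
    m=camera_model(n); print(n,m)
    print((d>0).mean())
print(get_state())
E
```

```text
pics
side {'camera_matrix': array([[438.24392529,   0.        , 277.57417974],
       [  0.        , 438.24392529, 214.29533312],
       [  0.        ,   0.        ,   1.        ]]), 'world_from_camera': array([[-8.46434276e-01,  4.05157973e-01, -3.45537312e-01,
         1.05920447e-01],
       [-5.32492988e-01, -6.43436184e-01,  5.49946447e-01,
         7.45782942e-01],
       [ 4.83978340e-04,  6.49489718e-01,  7.60370220e-01,
         1.03286841e+00],
       [ 0.00000000e+00,  0.00000000e+00,  0.00000000e+00,
         1.00000000e+00]])}
0.9961479591836735
top {'camera_matrix': array([[486.90246635,   0.        , 283.76435145],
       [  0.        , 486.90246635, 215.06872194],
       [  0.        ,   0.        ,   1.        ]]), 'world_from_camera': array([[-0.01058177,  0.9922685 , -0.12365777,  0.34881948],
       [-0.99992782, -0.00979671,  0.00695498,  0.01871193],
       [ 0.00568977,  0.12372244,  0.99230055,  1.5524518 ],
       [ 0.        ,  0.        ,  0.        ,  1.        ]])}
0.9960331632653061
{'clock': 0.1, 'q': array([ 1.24479241,  0.68986822, -0.19453352,  1.56621937,  0.1572864 ,
        0.90249593, -0.2151089 ]), 'qd': array([ 0.00156336, -0.00067145, -0.00019634, -0.00332651, -0.00127128,
        0.00118   ,  0.00050296]), 'joint_torque': array([-2.57503154e-03, -5.28497565e+01, -1.27137557e+00, -1.53835344e+01,
       -5.25578053e-02,  2.03057585e-03,  5.80077017e-05]), 'tool_pos': array([ 0.21983107, -0.58447068,  0.23801598]), 'eef_rot': array([ 8.22238521e-01, -5.69142489e-01, -6.85413139e-04, -4.13663371e-04]), 'contact_force': array([-0.86686116, -0.32251073, -0.34736921]), 'moment': array([-0.02316679, -0.02065402,  0.00216421]), 'opening': 1.0027592258611204}
```

View pics/top0.png

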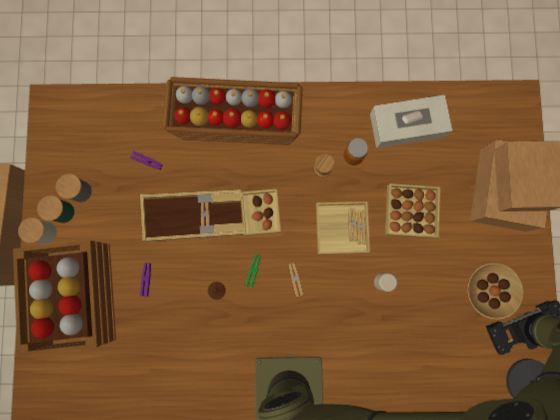

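View pics/side0.png

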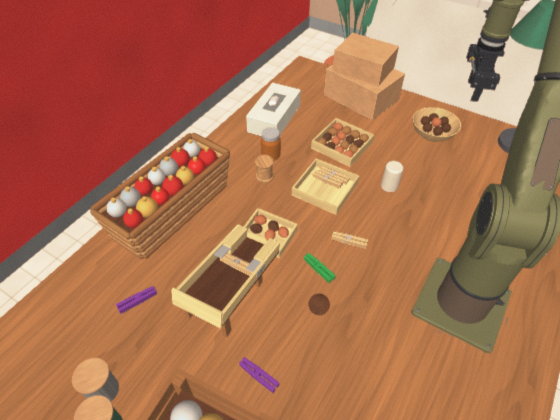

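In the top view, the chute runs along columns 143-245, rows 190-240. The catch tray is on its right, so uphill is image left (world +y). The jammed peg is at about (205,213) between the steel strips at (205,197) and (207,229).

Look-alikes:
- loose wooden peg (296,280)
- green peg (254,270)
- purple pegs (147,160) and (146,280)
- tray pegs (357,225)

I choose (205,213), the only one in the chute. I'll check it in a close crop.

```bash
cat > h.py <<'E'
import numpy as np,cv2
from plant import *
def pt(n,d,u,v):
    "world points of pixels from depth"
    m=camera_model(n);K=m["camera_matrix"];T=m["world_from_camera"]
    u=np.asarray(u,float);v=np.asarray(v,float);z=d[np.round(v).astype(int),np.round(u).astype(int)]
    P=np.stack([(u-K[0,2])/K[0,0]*z,-(v-K[1,2])/K[1,1]*z,-z],-1)
    return P@T[:3,:3].T+T[:3,3]
def ray(n,u,v):
    m=camera_model(n);K=m["camera_matrix"];T=m["world_from_camera"]
    d=T[:3,:3]@np.array([(u-K[0,2])/K[0,0],-(v-K[1,2])/K[1,1],-1]);return T[:3,3],d
def onplane(n,u,v,z):
    o,d=ray(n,u,v);return o+d*(z-o[2])/d[2]
def two(uv1,uv2):
    o1,d1=ray("top",*uv1);o2,d2=ray("side",*uv2)
    s=np.linalg.lstsq(np.stack([d1,-d2],1),o2-o1,rcond=None)[0]
    a=o1+s[0]*d1;b=o2+s[1]*d2;return (a+b)/2,np.linalg.norm(a-b)
E
python3 - <<'E'
from h import *
t=cv2.imread("pics/top0.png");s=cv2.imread("pics/side0.png")
a=cv2.resize(t[180:250,135:285],None,fx=5.2,fy=5.2,interpolation=cv2.INTER_CUBIC)
b=cv2.resize(s[200:325,165:305],None,fx=4.7,fy=4.7,interpolation=cv2.INTER_CUBIC)
cv2.imwrite("pics/c1.png",a);cv2.imwrite("pics/c2.png",b)
d=np.load("pics/top0.npy")
for v in (193,200,213,215,229,236):
  print(v,[np.round(pt("top",d,u,v)*1000).astype(int).tolist() for u in (150,175,192,200,205,210,220,235)])
print("tray");
for v in (206,228,249):
  print(v,[np.round(pt("top",d,u,v)*1000).astype(int).tolist() for u in (319,330,340,352,360,366)])
E
```

```text
193 [[619, 439, -3], [618, 359, -4], [599, 284, 107], [601, 262, 92], [600, 246, 97], [601, 232, 91], [601, 202, 87], [603, 158, 73]]
200 [[580, 412, 95], [582, 340, 80], [582, 289, 74], [581, 263, 85], [579, 247, 92], [581, 233, 79], [580, 202, 85], [581, 158, 72]]
213 [[541, 412, 92], [542, 340, 77], [543, 290, 70], [543, 266, 67], [541, 248, 83], [544, 236, 60], [544, 206, 56], [545, 161, 42]]
215 [[535, 411, 95], [536, 340, 79], [537, 290, 68], [537, 266, 67], [535, 248, 81], [537, 236, 61], [536, 205, 64], [539, 161, 41]]
229 [[492, 410, 95], [492, 338, 85], [493, 288, 75], [490, 260, 99], [491, 246, 92], [491, 232, 88], [491, 202, 86], [491, 157, 80]]
236 [[471, 408, 101], [469, 332, 111], [469, 282, 105], [470, 260, 96], [470, 246, 90], [469, 230, 96], [472, 205, 57], [477, 165, -7]]
tray
206 [[571, -106, -1], [569, -141, 8], [571, -175, -7], [569, -211, 6], [568, -237, 7], [564, -251, 36]]
228 [[499, -105, 1], [499, -140, 0], [498, -171, 5], [498, -210, 5], [496, -232, 23], [495, -250, 28]]
249 [[430, -101, 33], [431, -137, 9], [431, -170, 6], [431, -208, 6], [431, -233, 6], [430, -251, 14]]
```

View pics/c1.png

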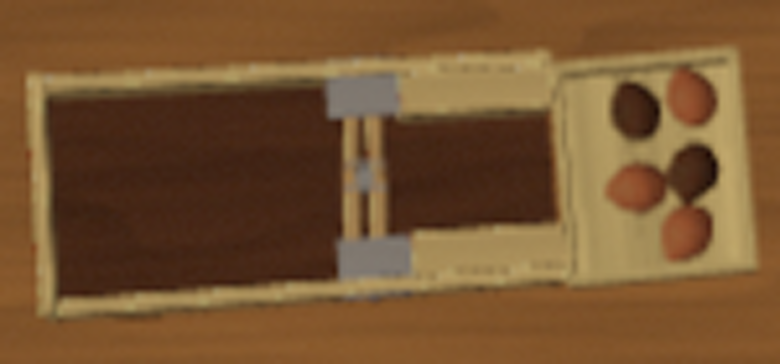

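View pics/c2.png

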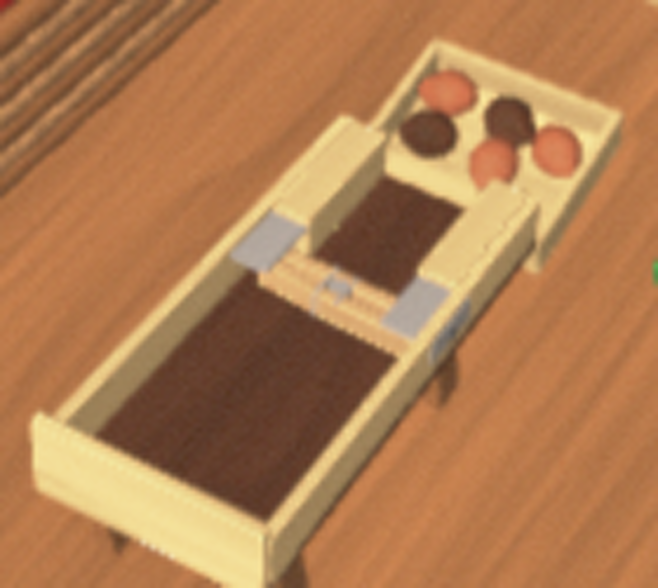

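The close crops confirm the choice. c1 shows the wooden peg with its steel spring at (363,177), caught under the strips, whose inner edges are at rows 115 and 238. c2 shows the same peg, spring at (338,287). Now I'll triangulate.

```bash
python3 - <<'E'
from h import *
T=lambda a:((a[0]+.5)/5.2-.5+135,(a[1]+.5)/5.2-.5+180)
S=lambda a:((a[0]+.5)/4.7-.5+165,(a[1]+.5)/4.7-.5+200)
for k,a,b in [("stripfar dn",(400,113),(305,228)),("stripfar up",(332,117),(265,270)),("near dn",(411,237),(417,276)),("near up",(338,240),(384,331)),
 ("spring",(363,177),(338,287)),("endboardfar",(28,75),(38,415)),("endboardnear",(40,316),(268,528)),("traycornerfar",(738,48),(437,42)),("traynear",(755,268),(618,118))]:
    p,e=two(T(a),S(b));print(k,np.round(p*1000,1),round(e*1000,1))
for k,z,ps in [("strip dn z86",.0864,[(400,113),(411,237)]),("strip up z95",.0951,[(332,117),(338,240)]),
  ("peg prong mid z81",.082,[(350,120),(351,237),(374,120),(377,237)])]:
    print(k,[np.round(onplane("top",*T(a),z)*1000,1).tolist() for a in ps])
# peg tray outline by depth & colour
t=cv2.imread("pics/top0.png");cv2.imwrite("pics/c3.png",np.vstack([cv2.resize(t[195:262,308:448],None,fx=5,fy=5,interpolation=cv2.INTER_CUBIC)]))
E
```

```text
stripfar dn [578.3 229.1  86.8] 5.7
stripfar up [575.7 267.9  94.2] 6.9
near dn [505.8 222.2  86.6] 6.6
near up [502.2 263.4  88. ] 1.9
spring [540.8 250.6  83.9] 4.8
endboardfar [590.3 427.1 153. ] 2.9
endboardnear [455.9 416.6 155.3] 4.7
traycornerfar [624.9  31.   27.4] 3.8
traynear [491.5  22.4  27.3] 7.3
strip dn z86 [[575.8, 227.8, 86.4], [502.8, 220.8, 86.4]]
strip up z95 [[572.5, 266.0, 95.1], [500.6, 261.8, 95.1]]
peg prong mid z81 [[572.6, 257.7, 82.0], [503.6, 256.4, 82.0], [572.5, 243.6, 82.0], [503.5, 241.2, 82.0]]
```

View pics/c3.png

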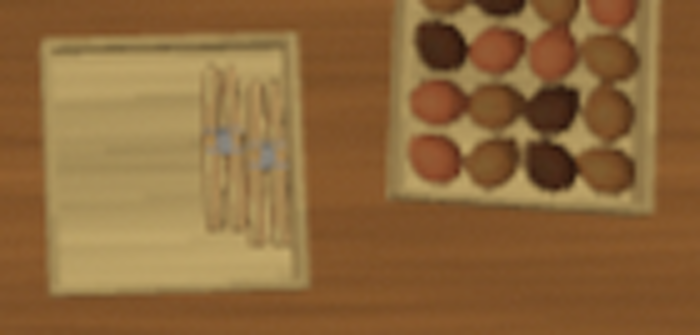

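c3 shows the peg tray with corners (42,40), (297,34), (307,287) and (52,293). Two pegs fill its right half, spanning columns 203-290, and the left half is free. The walnut tray beside it is not wanted.

My plan:
1. Straddle the peg with the jaws along the chute and the tool square to the floor.
2. Push the peg uphill with the lower finger, inside the 72 mm gap between the strips.
3. Close on it and lift it out.

```bash
cat >> h.py <<'E'
from scipy.spatial.transform import Rotation as R
def chute_rot(u,tilt=.21):
    # tool x downhill, z into the floor
    u=np.array([u[0],u[1],0])/np.hypot(*u);up=np.array([0,0,1.])
    x=-(u*np.cos(tilt)+up*np.sin(tilt)); n=up*np.cos(tilt)-u*np.sin(tilt); z=-n
    return R.from_matrix(np.stack([x,np.cross(z,x),z],1))
def delta(p,Rt=None):
    s=get_state();Rc=R.from_quat(s["eef_rot"])
    print("clk %.2f pos"%s["clock"],np.round(s["tool_pos"],4),"open %.2f"%s["opening"],"F",np.round(s["contact_force"],1),"q",np.round(s["q"],2))
    d=Rc.inv().apply(np.array(p)-s["tool_pos"])
    print("shift(mm)",np.round(d*1000,1),"units",np.round(d/.8,4))
    if Rt is not None: print("turn units",np.round((Rc.inv()*Rt).as_rotvec()/np.pi,4))
E
python3 - <<'E'
from h import *
c=[(42,40),(297,34),(307,287),(52,293)]
P=[onplane("top",(a+.5)/5-.5+308,(b+.5)/5-.5+195,.035) for a,b in c]
for p in P:print(np.round(p*1000,1))
ctr=np.mean(P,0);print("tray ctr",ctr, "x dir deg",np.degrees(np.arctan2(*((P[0]-P[3])[:2][::-1]))))
delta([.538,.2515,.24],chute_rot((-.09,.995)))
E
```

```text
[576.5 -93.9  35. ]
[ 578.8 -255.    35. ]
[ 419.4 -256.1   35. ]
[417.3 -97.2  35. ]
tray ctr [ 0.49800157 -0.17556166  0.035     ] x dir deg 1.1646302522751772
clk 0.10 pos [ 0.2198 -0.5845  0.238 ] open 1.00 F [-0.9 -0.3 -0.3] q [ 1.24  0.69 -0.19  1.57  0.16  0.9  -0.22]
shift(mm) [-670.4 -592.2   -1. ] units [-0.838  -0.7402 -0.0012]
turn units [ 0.0091 -0.0659  0.0855]
```

>>> apply_moves(
  series=[
    {"x":-0.052,"y":-0.046,"fingers":1},
    {"x":-0.052,"y":-0.046,"fingers":1},
    {"x":-0.052,"y":-0.046,"fingers":1},
    {"x":-0.052,"y":-0.046,"fingers":1},
    {"x":-0.052,"y":-0.046,"fingers":1},
    {"x":-0.052,"y":-0.046,"fingers":1},
    {"x":-0.052,"y":-0.046,"fingers":1},
    {"x":-0.052,"y":-0.046,"fingers":1},
  ],
)

```text
schema error: expected keys x, y, z, wx, wy, wz, fingers
```

```bash
python3 -c "
from h import *
delta([.538,.2515,.24],chute_rot((-.09,.995)))"
```

```text
clk 0.10 pos [ 0.2198 -0.5845  0.238 ] open 1.00 F [-0.9 -0.3 -0.3] q [ 1.24  0.69 -0.19  1.57  0.16  0.9  -0.22]
shift(mm) [-670.4 -592.2   -1. ] units [-0.838  -0.7402 -0.0012]
turn units [ 0.0091 -0.0659  0.0855]
```

>>> apply_moves(
  series=[
    {"x":-0.052,"y":-0.046,"z":0,"wx":0,"wy":0,"wz":0,"fingers":1},
    {"x":-0.052,"y":-0.046,"z":0,"wx":0,"wy":0,"wz":0,"fingers":1},
    {"x":-0.052,"y":-0.046,"z":0,"wx":0,"wy":0,"wz":0,"fingers":1},
    {"x":-0.052,"y":-0.046,"z":0,"wx":0,"wy":0,"wz":0,"fingers":1},
    {"x":-0.052,"y":-0.046,"z":0,"wx":0,"wy":0,"wz":0,"fingers":1},
    {"x":-0.052,"y":-0.046,"z":0,"wx":0,"wy":0,"wz":0,"fingers":1},
    {"x":-0.052,"y":-0.046,"z":0,"wx":0,"wy":0,"wz":0,"fingers":1},
    {"x":-0.052,"y":-0.046,"z":0,"wx":0,"wy":0,"wz":0,"fingers":1},
  ],
)

```text
clock: 1.1
tool_pos: [0.3817, -0.1615, 0.2358]
eef_rot: [0.819, -0.573, -0.001, -0.0]
contact_force: [1.2, -0.3, 1.0]
opening: 1.001
```

```bash
python3 -c "
from h import *
delta([.538,.2515,.24],chute_rot((-.09,.995)))"
```

```text
clk 1.10 pos [ 0.3817 -0.1615  0.2358] open 1.00 F [ 1.2 -0.3  1. ] q [ 0.39  0.43 -0.15  2.17  0.12  0.55 -1.07]
shift(mm) [-334.4 -288.4   -3.9] units [-0.418  -0.3605 -0.0048]
turn units [ 0.0088 -0.0661  0.0823]
```

>>> apply_moves(
  series=[
    {"x":-0.055,"y":-0.047,"z":0,"wx":0,"wy":0,"wz":0,"fingers":0.5},
    {"x":-0.055,"y":-0.047,"z":0,"wx":0,"wy":0,"wz":0,"fingers":0.2},
    {"x":-0.055,"y":-0.047,"z":0,"wx":0,"wy":0,"wz":0,"fingers":-0.1},
    {"x":-0.055,"y":-0.047,"z":0,"wx":0,"wy":0,"wz":0,"fingers":-0.1},
    {"x":-0.055,"y":-0.047,"z":0,"wx":0,"wy":0,"wz":0,"fingers":-0.1},
    {"x":-0.055,"y":-0.047,"z":0,"wx":0,"wy":0,"wz":0,"fingers":-0.1},
    {"x":-0.055,"y":-0.047,"z":0,"wx":0,"wy":0,"wz":0,"fingers":-0.1},
  ],
)

```text
clock: 1.98
tool_pos: [0.5261, 0.2304, 0.2349]
eef_rot: [0.819, -0.573, -0.0, 0.001]
contact_force: [1.1, 0.3, -0.1]
opening: 0.454
```

>>> apply_moves(
  series=[
    {"x":0,"y":0,"z":0,"wx":0.0045,"wy":-0.033,"wz":0.041,"fingers":-0.1},
    {"x":0,"y":0,"z":0,"wx":0.0045,"wy":-0.033,"wz":0.041,"fingers":-0.1},
    {"x":0,"y":0,"z":0,"wx":0,"wy":0,"wz":0,"fingers":-0.1},
  ],
)

```text
clock: 2.35
tool_pos: [0.5248, 0.2407, 0.2334]
eef_rot: [0.737, -0.667, -0.081, -0.072]
contact_force: [-0.8, -0.5, 0.2]
opening: 0.453
```

```bash
python3 -c "
from h import *
p,d=snapshot('top');cv2.imwrite('pics/top1.png',p[:,:,::-1])
delta([.538,.2515,.24],chute_rot((-.09,.995)))"
```

```text
clk 2.40 pos [0.5246 0.242  0.2337] open 0.45 F [-0.3  0.2  0.3] q [-0.28  0.62 -0.19  1.78 -0.15  0.69 -1.78]
shift(mm) [ -9.3 -14.3  -4.4] units [-0.0116 -0.0178 -0.0055]
turn units [0.0011 0.0022 0.0035]
```

```bash
python3 -c "
from h import *
delta([.539,.2422,.117],chute_rot((-.09,.995)))"
```

```text
clk 2.40 pos [0.5246 0.242  0.2337] open 0.45 F [-0.3  0.2  0.3] q [-0.28  0.62 -0.19  1.78 -0.15  0.69 -1.78]
shift(mm) [ 26.3 -14.5 113.7] units [ 0.0329 -0.0181  0.1421]
turn units [0.0011 0.0022 0.0035]
```

>>> apply_moves(
  series=[
    {"x":0.011,"y":-0.006,"z":0.047,"wx":0.001,"wy":0.002,"wz":0.003,"fingers":-0.1},
    {"x":0.011,"y":-0.006,"z":0.047,"wx":0,"wy":0,"wz":0,"fingers":-0.1},
    {"x":0.011,"y":-0.006,"z":0.047,"wx":0,"wy":0,"wz":0,"fingers":-0.1},
    {"x":0,"y":0,"z":0,"wx":0,"wy":0,"wz":0,"fingers":-0.1},
  ],
)

```text
clock: 2.9
tool_pos: [0.54, 0.2458, 0.1167]
eef_rot: [0.74, -0.665, -0.076, -0.071]
contact_force: [-0.1, 0.2, 0.5]
opening: 0.451
```

```bash
python3 -c "
from h import *
p,d=snapshot('side');q,d=snapshot('top')
A=cv2.resize(p[180:325,165:325,::-1],None,fx=4,fy=4,interpolation=cv2.INTER_CUBIC)
cv2.imwrite('pics/s2.png',A)
delta([.538,.2525,.068],chute_rot((-.09,.995)))"
```

```text
clk 3.00 pos [0.5419 0.2468 0.1198] open 0.45 F [ 0.8  0.4 -0.8] q [-0.29  0.8  -0.19  1.83 -0.14  0.45 -1.75]
shift(mm) [ 4.9  3.8 51.8] units [0.0062 0.0047 0.0648]
turn units [-0.0023  0.0003  0.0055]
```

View pics/s2.png

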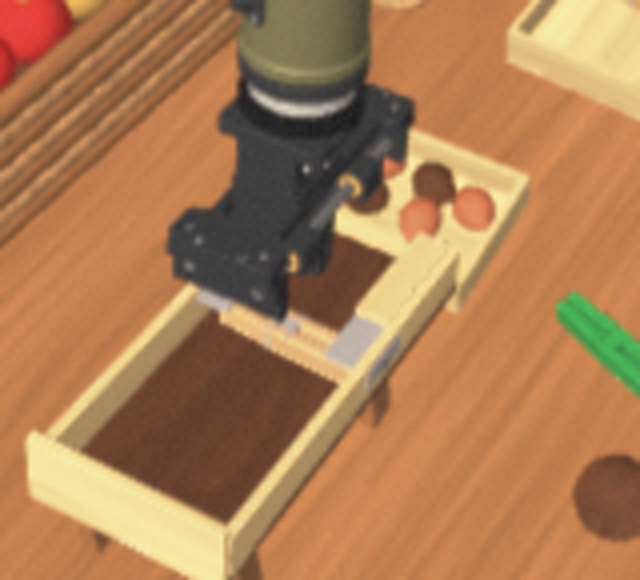

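s2 shows the jaws lined up along the chute above the peg. The uphill finger's tip is at about (275,315) and the spring is visible beside it at (288,328). The gripper body is clear of the walls, so I descend.

>>> apply_moves(
  series=[
    {"x":0.006,"y":0.005,"z":0.025,"wx":0,"wy":0,"wz":0.004,"fingers":-0.1},
    {"x":0,"y":0,"z":0.025,"wx":0,"wy":0,"wz":0,"fingers":-0.1},
    {"x":0,"y":0,"z":0,"wx":0,"wy":0,"wz":0,"fingers":-0.1},
  ],
)

```text
clock: 3.38
tool_pos: [0.5409, 0.2531, 0.084]
eef_rot: [0.737, -0.668, -0.073, -0.078]
contact_force: [-1.4, 0.0, -0.0]
opening: 0.451
```

```bash
python3 -c "
from h import *
delta([.538,.2525,.068],chute_rot((-.09,.995)))"
```

```text
clk 3.38 pos [0.5409 0.2531 0.084 ] open 0.45 F [-1.4  0.  -0. ] q [-0.3   0.86 -0.19  1.85 -0.14  0.36 -1.76]
shift(mm) [ 3.7  3.2 15.5] units [0.0046 0.004  0.0194]
turn units [-0.005   0.0011  0.003 ]
```

>>> apply_moves(
  series=[
    {"x":0.004,"y":0.003,"z":0.009,"wx":-0.003,"wy":0,"wz":0.003,"fingers":-0.1},
    {"x":0,"y":0,"z":0.009,"wx":0,"wy":0,"wz":0,"fingers":-0.1},
    {"x":0,"y":0,"z":0,"wx":0,"wy":0,"wz":0,"fingers":-0.1},
  ],
)

```text
clock: 3.75
tool_pos: [0.54, 0.2534, 0.07]
eef_rot: [0.734, -0.671, -0.076, -0.075]
contact_force: [0.0, -0.0, 0.2]
opening: 0.447
```

```bash
python3 -c "
from h import *
delta([.538,.2525,.068],chute_rot((-.09,.995)))"
```

```text
clk 3.75 pos [0.54   0.2534 0.07  ] open 0.45 F [ 0.  -0.   0.2] q [-0.29  0.88 -0.19  1.84 -0.15  0.35 -1.76]
shift(mm) [1.1 2.1 1.8] units [0.0014 0.0026 0.0023]
turn units [-0.0028  0.0013  0.0001]
```

>>> apply_moves(
  series=[
    {"x":0,"y":0.001,"z":0.001,"wx":0,"wy":0,"wz":0,"fingers":-0.3},
    {"x":-0.015,"y":0,"z":0,"wx":0,"wy":0,"wz":0,"fingers":-0.3},
    {"x":-0.015,"y":0,"z":0,"wx":0,"wy":0,"wz":0,"fingers":-0.3},
    {"x":-0.015,"y":0,"z":0,"wx":0,"wy":0,"wz":0,"fingers":-0.3},
    {"x":-0.015,"y":0,"z":0,"wx":0,"wy":0,"wz":0,"fingers":-0.3},
    {"x":0,"y":0,"z":0,"wx":0,"wy":0,"wz":0,"fingers":-0.3},
  ],
)

```text
clock: 4.5
tool_pos: [0.5344, 0.3054, 0.081]
eef_rot: [0.735, -0.67, -0.076, -0.076]
contact_force: [0.2, 0.4, 0.7]
opening: 0.35
```

```bash
python3 -c "
from h import *
u=np.array([-.09*.978,.995*.978,.208])
delta(np.array([.538,.2525,.068])+.070*u,chute_rot((-.09,.995)))"
```

```text
clk 4.50 pos [0.5344 0.3054 0.081 ] open 0.35 F [0.2 0.4 0.7] q [-0.39  0.88 -0.17  1.8  -0.17  0.38 -1.82]
shift(mm) [-15.4   1.2   1.8] units [-0.0192  0.0015  0.0022]
turn units [-0.0031  0.0019  0.0009]
```

>>> apply_moves(
  series=[
    {"x":-0.012,"y":0.001,"z":0.001,"wx":0,"wy":0,"wz":0,"fingers":-0.3},
    {"x":-0.01,"y":0,"z":0,"wx":0,"wy":0,"wz":0,"fingers":-0.3},
    {"x":0,"y":0,"z":0,"wx":0,"wy":0,"wz":0,"fingers":-0.3},
    {"x":0,"y":0,"z":0,"wx":0,"wy":0,"wz":0,"fingers":-0.3},
  ],
)

```text
clock: 5.0
tool_pos: [0.532, 0.3229, 0.084]
eef_rot: [0.734, -0.67, -0.076, -0.076]
contact_force: [0.1, -0.3, 0.3]
opening: 0.35
```

```bash
python3 -c "
from h import *
p,d=snapshot('side')
A=cv2.resize(p[180:325,165:325,::-1],None,fx=4,fy=4,interpolation=cv2.INTER_CUBIC)
cv2.imwrite('pics/s3.png',A)
u=np.array([-.09*.978,.995*.978,.208])
delta(np.array([.538,.2525,.068])+.070*u,chute_rot((-.09,.995)))"
```

```text
clk 5.05 pos [0.532  0.3229 0.084 ] open 0.35 F [-1.1  0.2  0.3] q [-0.43  0.87 -0.16  1.79 -0.18  0.39 -1.84]
shift(mm) [2.6 0.4 0.9] units [0.0032 0.0005 0.0012]
turn units [-0.0031  0.0016  0.0006]
```

View pics/s3.png

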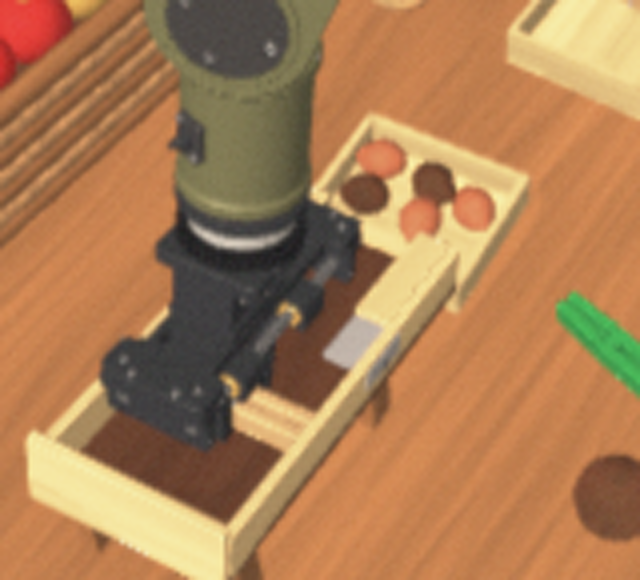

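s3 shows the peg moved up with the jaws. Its near end is at about (270,415), well uphill of the strip at (355,342), so it is clear. Now I grip and lift.

>>> apply_moves(
  force=25,
  series=[
    {"x":0,"y":0,"z":0,"wx":0,"wy":0,"wz":0,"fingers":-0.9},
    {"x":0,"y":0,"z":0,"wx":0,"wy":0,"wz":0,"fingers":-0.9},
    {"x":0,"y":0,"z":0,"wx":0,"wy":0,"wz":0,"fingers":-0.9},
    {"x":0,"y":0,"z":0,"wx":0,"wy":0,"wz":0,"fingers":-0.9},
  ],
)

```text
clock: 5.55
tool_pos: [0.5321, 0.3222, 0.0838]
eef_rot: [0.734, -0.671, -0.076, -0.076]
contact_force: [0.2, 0.3, -0.0]
opening: 0.27
```

>>> apply_moves(
  force=25,
  series=[
    {"x":0,"y":0,"z":-0.02,"wx":0,"wy":0,"wz":0,"fingers":-0.9},
    {"x":0,"y":0,"z":-0.03,"wx":0,"wy":0,"wz":0,"fingers":-0.9},
    {"x":0,"y":0,"z":-0.05,"wx":0,"wy":0,"wz":0,"fingers":-0.9},
    {"x":0,"y":0,"z":-0.05,"wx":0,"wy":0,"wz":0,"fingers":-0.9},
    {"x":0,"y":0,"z":-0.03,"wx":0,"wy":0,"wz":0,"fingers":-0.9},
  ],
)

```text
clock: 6.18
tool_pos: [0.5327, 0.2891, 0.2305]
eef_rot: [0.734, -0.671, -0.076, -0.074]
contact_force: [0.8, 0.5, -0.1]
opening: 0.271
```

```bash
python3 -c "
from h import *
p,d=snapshot('side')
A=cv2.resize(p[130:325,125:325,::-1],None,fx=3,fy=3,interpolation=cv2.INTER_CUBIC)
cv2.imwrite('pics/s4.png',A)
c,s=np.cos(.02),np.sin(.02)
P=np.array([.498,-.1756])+.028*np.array([-s,c]);print(P)
delta([*P,.21],chute_rot((-s,c),0))"
```

```text
[ 0.49744004 -0.1476056 ]
clk 6.22 pos [0.5344 0.289  0.2333] open 0.27 F [ 1.1 -0.6  1.9] q [-0.39  0.64 -0.14  1.72 -0.17  0.69 -1.85]
shift(mm) [426.6  75.3 -69.9] units [ 0.5332  0.0941 -0.0874]
turn units [-0.0015  0.0683  0.0218]
```

View pics/s4.png

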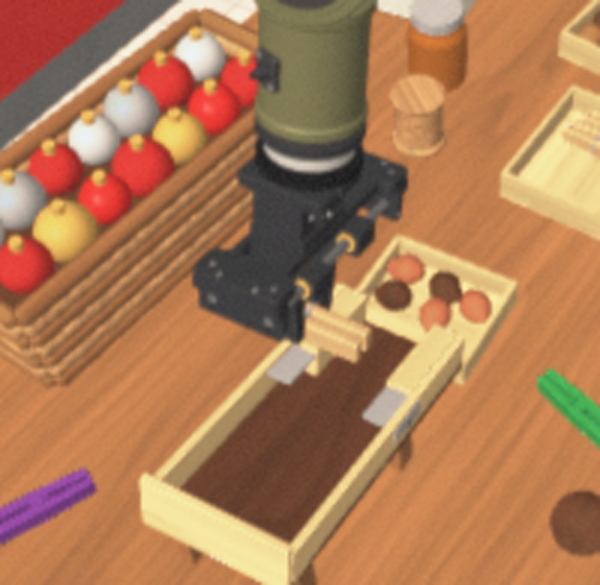

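s4 shows the peg held level in the jaws, its near end at (340,330), above an empty chute. The opening is 23.8 mm, which matches the peg's width. Next I level the tool and go to the tray.

>>> apply_moves(
  series=[
    {"x":0,"y":0,"z":0,"wx":0,"wy":0.035,"wz":0.011,"fingers":-0.9},
    {"x":0,"y":0,"z":0,"wx":0,"wy":0.034,"wz":0.011,"fingers":-0.9},
    {"x":0,"y":0,"z":0,"wx":0,"wy":0,"wz":0,"fingers":-0.9},
  ],
)

```text
clock: 6.6
tool_pos: [0.5353, 0.2869, 0.2359]
eef_rot: [0.712, -0.702, 0.005, -0.001]
contact_force: [-0.1, 0.4, -0.4]
opening: 0.267
```

```bash
cat > t.py <<'E'
from h import *
import sys
c,s=np.cos(.02),np.sin(.02)
P=np.array([.498,-.1756])+.028*np.array([-s,c])
delta([*P,float(sys.argv[1])],chute_rot((-s,c),0))
E
python3 t.py .21
```

```text
clk 6.60 pos [0.5353 0.2869 0.2359] open 0.27 F [-0.1  0.4 -0.4] q [-0.61  0.66  0.06  1.64 -0.04  0.84 -2.09]
shift(mm) [433.8  43.8  28.2] units [0.5422 0.0548 0.0353]
turn units [-0.0025 -0.0019 -0.0022]
```

>>> apply_moves(
  series=[
    {"x":0.068,"y":0.007,"z":0,"wx":0,"wy":0,"wz":0,"fingers":-0.9},
    {"x":0.068,"y":0.007,"z":0,"wx":0,"wy":0,"wz":0,"fingers":-0.9},
    {"x":0.068,"y":0.007,"z":0,"wx":0,"wy":0,"wz":0,"fingers":-0.9},
    {"x":0.068,"y":0.007,"z":0,"wx":0,"wy":0,"wz":0,"fingers":-0.9},
    {"x":0.068,"y":0.007,"z":0,"wx":0,"wy":0,"wz":0,"fingers":-0.9},
    {"x":0.068,"y":0.007,"z":0,"wx":0,"wy":0,"wz":0,"fingers":-0.9},
    {"x":0.068,"y":0.007,"z":0,"wx":0,"wy":0,"wz":0,"fingers":-0.9},
    {"x":0.068,"y":0.007,"z":0,"wx":0,"wy":0,"wz":0,"fingers":-0.9},
  ],
)

```text
clock: 7.6
tool_pos: [0.4932, -0.1638, 0.235]
eef_rot: [0.713, -0.701, 0.002, -0.007]
contact_force: [0.5, -0.8, -0.8]
opening: 0.269
```

```bash
python3 t.py .06
```

```text
clk 7.60 pos [ 0.4932 -0.1638  0.235 ] open 0.27 F [ 0.5 -0.8 -0.8] q [ 0.25  0.55 -0.02  1.9   0.    0.68 -1.32]
shift(mm) [-15.   -2.2 175.1] units [-0.0188 -0.0027  0.2189]
turn units [-0.0043  0.002  -0.0007]
```

>>> apply_moves(
  series=[
    {"x":-0.019,"y":-0.003,"z":0,"wx":-0.004,"wy":0.002,"wz":0,"fingers":-0.9},
    {"x":0,"y":0,"z":0.06,"wx":0,"wy":0,"wz":0,"fingers":-0.9},
    {"x":0,"y":0,"z":0.06,"wx":0,"wy":0,"wz":0,"fingers":-0.9},
    {"x":0,"y":0,"z":0.06,"wx":0,"wy":0,"wz":0,"fingers":-0.9},
    {"x":0,"y":0,"z":0.039,"wx":0,"wy":0,"wz":0,"fingers":-0.9},
    {"x":0,"y":0,"z":0,"wx":0,"wy":0,"wz":0,"fingers":-0.9},
  ],
)

```text
clock: 8.35
tool_pos: [0.4938, -0.157, 0.0572]
eef_rot: [0.707, -0.707, 0.003, -0.004]
contact_force: [0.8, -0.1, -0.5]
opening: 0.269
```

```bash
python3 t.py .011;python3 -c "
from h import *
p,d=snapshot('side');q,d=snapshot('top')
A=cv2.resize(p[110:240,260:400,::-1],(400,371),interpolation=cv2.INTER_CUBIC)
B=cv2.resize(q[180:310,290:430,::-1],(400,371),interpolation=cv2.INTER_CUBIC)
cv2.imwrite('pics/s5.png',np.hstack([A,B]))"
```

```text
clk 8.35 pos [ 0.4938 -0.157   0.0572] open 0.27 F [ 0.8 -0.1 -0.5] q [ 0.23  0.85 -0.01  2.03  0.02  0.25 -1.37]
shift(mm) [-9.3 -3.2 46.3] units [-0.0116 -0.004   0.0579]
turn units [-0.003   0.0006 -0.0062]
```

View pics/s5.png

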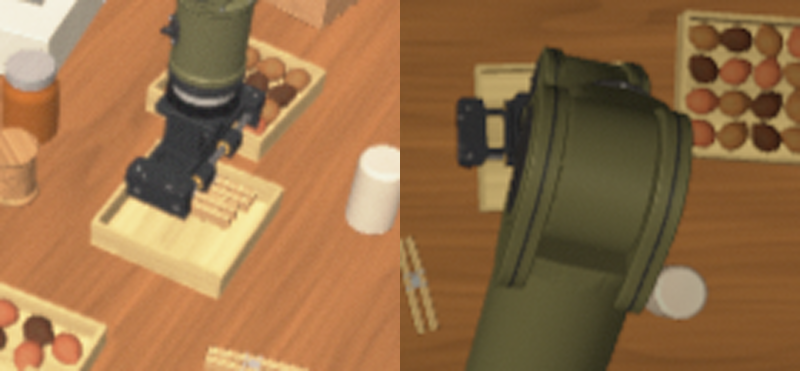

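s5 (left half, side view) shows the held peg at (215,205), over the free side and parallel to the two tray pegs at (235,190). I shift 9 mm further from them and set it down.

>>> apply_moves(
  series=[
    {"x":-0.012,"y":-0.004,"z":0,"wx":-0.002,"wy":0,"wz":-0.005,"fingers":-0.9},
    {"x":-0.002,"y":0,"z":0.02,"wx":0,"wy":0,"wz":0,"fingers":-0.9},
    {"x":0,"y":0,"z":0.02,"wx":0,"wy":0,"wz":0,"fingers":-0.9},
    {"x":0,"y":0,"z":0.01,"wx":0,"wy":0,"wz":0,"fingers":-0.9},
    {"x":0,"y":0,"z":0,"wx":0,"wy":0,"wz":0,"fingers":-0.9},
  ],
)

```text
clock: 9.07
tool_pos: [0.5018, -0.1456, 0.02]
eef_rot: [0.713, -0.701, 0.005, -0.005]
contact_force: [0.9, -0.0, 0.4]
opening: 0.267
```

```bash
python3 t.py .011
```

```text
clk 9.07 pos [ 0.5018 -0.1456  0.02  ] open 0.27 F [ 0.9 -0.   0.4] q [ 0.2   0.93 -0.01  2.02  0.02  0.18 -1.38]
shift(mm) [1.9 4.5 8.9] units [0.0024 0.0057 0.0112]
turn units [-0.0043 -0.0002 -0.0007]
```

>>> apply_moves(
  series=[
    {"x":0,"y":0,"z":0.006,"wx":-0.003,"wy":0,"wz":0,"fingers":-0.9},
    {"x":0,"y":0,"z":0.004,"wx":0,"wy":0,"wz":0,"fingers":-0.9},
    {"x":0,"y":0,"z":0,"wx":0,"wy":0,"wz":0,"fingers":-0.9},
  ],
)

```text
clock: 9.45
tool_pos: [0.502, -0.146, 0.0116]
eef_rot: [0.713, -0.701, 0.002, -0.001]
contact_force: [-0.3, -0.2, 0.4]
opening: 0.264
```

```bash
python3 t.py .011
```

```text
clk 9.45 pos [ 0.502  -0.146   0.0116] open 0.26 F [-0.3 -0.2  0.4] q [ 0.2   0.95 -0.    2.01  0.02  0.18 -1.38]
shift(mm) [1.5 4.6 0.6] units [0.0019 0.0058 0.0007]
turn units [-0.0012 -0.0003 -0.0008]
```

Within a couple of mm of the tray floor, so I release with a small opening, wait and rise.

>>> apply_moves(
  series=[
    {"x":0,"y":0,"z":0,"wx":0,"wy":0,"wz":0,"fingers":-0.2},
    {"x":0,"y":0,"z":0,"wx":0,"wy":0,"wz":0,"fingers":-0.2},
    {"x":0,"y":0,"z":0,"wx":0,"wy":0,"wz":0,"fingers":-0.2},
    {"x":0,"y":0,"z":-0.02,"wx":0,"wy":0,"wz":0,"fingers":-0.2},
    {"x":0,"y":0,"z":-0.06,"wx":0,"wy":0,"wz":0,"fingers":-0.2},
    {"x":0,"y":0,"z":-0.07,"wx":0,"wy":0,"wz":0,"fingers":-0.2},
    {"x":0,"y":0,"z":-0.07,"wx":0,"wy":0,"wz":0,"fingers":-0.2},
  ],
)

```text
clock: 10.32
tool_pos: [0.4993, -0.1455, 0.1924]
eef_rot: [0.713, -0.701, -0.001, 0.0]
contact_force: [0.5, -0.9, -0.6]
opening: 0.401
```

>>> apply_moves(
  series=[
    {"x":0.07,"y":0,"z":0,"wx":0,"wy":0,"wz":0,"fingers":-0.2},
    {"x":0.07,"y":0,"z":0,"wx":0,"wy":0,"wz":0,"fingers":-0.2},
    {"x":0.07,"y":0,"z":0,"wx":0,"wy":0,"wz":0,"fingers":-0.2},
    {"x":0.07,"y":0,"z":0,"wx":0,"wy":0,"wz":0,"fingers":-0.2},
    {"x":0,"y":0,"z":0,"wx":0,"wy":0,"wz":0,"fingers":-0.2},
    {"x":0,"y":0,"z":0,"wx":0,"wy":0,"wz":0,"fingers":-0.2},
  ],
)

```text
clock: 11.08
tool_pos: [0.5068, -0.3749, 0.2056]
eef_rot: [0.715, -0.699, 0.007, -0.003]
contact_force: [-1.0, 0.4, 0.8]
opening: 0.4
```

```bash
python3 t.py .2;python3 -c "
from h import *
p,d=snapshot('side');q,d=snapshot('top')
A=cv2.resize(p[110:240,260:400,::-1],(400,371),interpolation=cv2.INTER_CUBIC)
B=cv2.resize(q[180:310,290:430,::-1],(400,371),interpolation=cv2.INTER_CUBIC)
cv2.imwrite('pics/s6.png',np.hstack([A,B]))"
```

```text
clk 11.07 pos [ 0.5068 -0.3749  0.2056] open 0.40 F [-1.   0.4  0.8] q [ 0.6   0.72 -0.05  1.6   0.05  0.8  -1.03]
shift(mm) [-227.5    4.4    4.3] units [-0.2844  0.0055  0.0054]
turn units [-0.0045 -0.0018  0.0007]
```

View pics/s6.png

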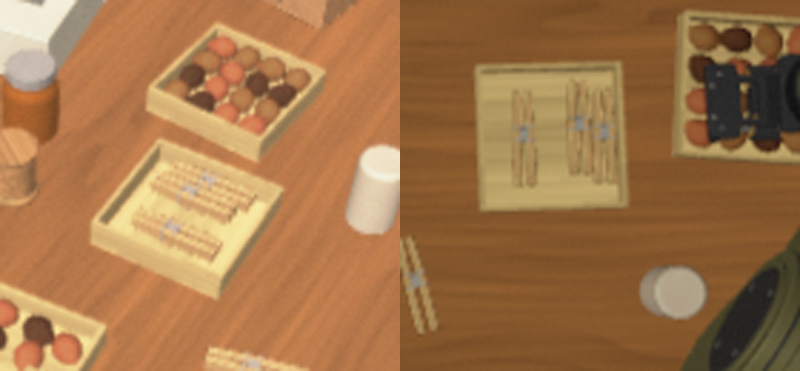

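s6 shows the peg lying flat in the tray's free half, centred at about (524,138) in the right half (top view), parallel to the other two and well inside the walls. The gripper is clear at z 0.2, so I hand it in.

```bash
python3 -c "
from plant import *
print(finish_job())"
```

```text
the job is handed in; nothing more can be done
None
```

The jammed peg is out of the chute and lying flat in the free half of the peg tray. I handed the job in at about 11 s of the 58 s allowed; no verdict was reported.

- **How it was done:** I straddled the peg between the strips with the tool square to the sloping floor. I pushed it uphill with the lower finger until its centre was about 85–90 mm above the neck, worked out from the tool position. I then gripped it at 25 N, lifted it out and released it in the tray.
- **Last checks:** The final side and top pictures show the peg at rest, level and parallel to the other two, with the gripper well clear. The grip opening while held was 23.8 mm, which matches the peg's 24 mm width. Wrist force readings stayed within about 2 N.
- **Disagreements:** The two camera views missed each other by 2–7 mm when triangulated. The heights still agreed with the given ones to about 2 mm at the points that mattered, but one strip corner was about 7 mm off. The first move call was refused because some keys were missing, and nothing moved. No other check failed.

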